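# Release a cured thin section from the bonding jig and hold its clamp open

### The job

The green-ended slide in the bonding jig has cured. Swing the lock lever of its station all the way over to free, then pull that station's spring plunger up by its black knob until the red ring on the stem just comes clear of the barrel, and finish still holding it steady there so that I can slide the section out. Leave the other two stations locked and clamped, and do not disturb the slides or anything else on the bench.

Things in the scene. Friction and masses are not known exactly. Their poses are not given: they have to be found in the camera images.
- jig: fixed bonding jig: base plate 190 x 350 mm, top at 30 mm; white bridge (jig x -56 to +20 mm, 336 mm in y, top at 98 mm) with stations a, b, c at jig y = +100, 0, -100 mm. Origin on the bench under plunger b; x away from the robot (levers on the -x side), z up. Slides lie on the plate, coloured ends out at +x. Each plunger rises through a barrel (28 mm dia, top at 114 mm) at jig x = 0.
- plunger_a (a joint): lift of spring plunger a, at jig y = +100 mm (the robot's left): 0 m = down, foot pressing on the chip of the slide there; grows upward, stop at 0.034. Its red ring (5 mm high, hidden in the barrel when down) has its lower edge level with the barrel's top at 0.020. Spring and weight pull it down with 8 N at 0 and 11 N at 0.020. A locked lever lets it rise only about 2 mm.
- knob_a: spring plunger a with its black upright cylindrical pull knob, 32 mm dia, 26 mm high. Origin at the knob's centre (157 mm above the bench when down), z up. Below it the stem, then a 36 mm collar (top 24 mm under the knob's underside). Nothing else reaches the knob's height within 45 mm of its axis.
- lever_a (a joint): quarter-turn lock lever of station a: 0 rad = locked (arm points to jig -x, its short nose lies over the plunger's collar), pi/2 = free (arm points to jig +y), a stop at each; clockwise from above. Vertical pivot at jig x = -38 mm, in front of the plunger's axis. Stays where left; about 1 N at the grip turns it. The nose clears the collar from 0.9 rad.
- lever_a_grip (a point): point in the lever's blue upright round grip (16 mm dia, 36 mm high), on its axis, 60 mm from the pivot, 150 mm above the bench, 14 mm below the grip's top; the flat steel arm under it reaches up to 128 mm. The grip may slip round in the fingers as the lever turns.
- plunger_b (a joint): lift of spring plunger b, in the middle, at jig y = 0: 0 m = down, foot pressing on the chip of the slide there; grows upward, stop at 0.034. Its red ring (5 mm high, hidden in the barrel when down) has its lower edge level with the barrel's top at 0.020. Spring and weight pull it down with 8 N at 0 and 11 N at 0.020. A locked lever lets it rise only about 2 mm.
- knob_b: spring plunger b with its black upright cylindrical pull knob, 32 mm dia, 26 mm high. Origin at the knob's centre (157 mm above the bench when down), z up. Below it the stem, then a 36 mm collar (top 24 mm under the knob's underside). Nothing else reaches the knob's height within 45 mm of its axis.
- lever_b (a joint): quarter-turn lock lever of station b: 0 rad = locked (arm points to jig -x, its short nose lies over the plunger's collar), pi/2 = free (arm points to jig +y), a stop at each; clockwise from above. Vertical pivot at jig x = -38 mm, in front of the plunger's axis. Stays where left; about 1 N at the grip turns it. The nose clears the collar from 0.9 rad.
- lever_b_grip (a point): point in the lever's blue upright round grip (16 mm dia, 36 mm high), on its axis, 60 mm from the pivot, 150 mm above the bench, 14 mm below the grip's top; the flat steel arm under it reaches up to 128 mm. The grip may slip round in the fingers as the lever turns.
- plunger_c (a joint): lift of spring plunger c, at jig y = -100 mm (the robot's right): 0 m = down, foot pressing on the chip of the slide there; grows upward, stop at 0.034. Its red ring (5 mm high, hidden in the barrel when down) has its lower edge level with the barrel's top at 0.020. Spring and weight pull it down with 8 N at 0 and 11 N at 0.020. A locked lever lets it rise only about 2 mm.
- knob_c: spring plunger c with its black upright cylindrical pull knob, 32 mm dia, 26 mm high. Origin at the knob's centre (157 mm above the bench when down), z up. Below it the stem, then a 36 mm collar (top 24 mm under the knob's underside). Nothing else reaches the knob's height within 45 mm of its axis.
- lever_c (a joint): quarter-turn lock lever of station c: 0 rad = locked (arm points to jig -x, its short nose lies over the plunger's collar), pi/2 = free (arm points to jig +y), a stop at each; clockwise from above. Vertical pivot at jig x = -38 mm, in front of the plunger's axis. Stays where left; about 1 N at the grip turns it. The nose clears the collar from 0.9 rad.
- lever_c_grip (a point): point in the lever's blue upright round grip (16 mm dia, 36 mm high), on its axis, 60 mm from the pivot, 150 mm above the bench, 14 mm below the grip's top; the flat steel arm under it reaches up to 128 mm. The grip may slip round in the fingers as the lever turns.
- slide_green: glass slide 76 x 26 x 1.5 mm whose end (21 mm, at its +x) is green, with a rock chip 30 x 20 x 8 mm bonded on; it lies under one of the three plungers, which one varies. Origin under the middle of the chip, so within 3 mm of that plunger's axis seen from above; x along the slide.
- slide_orange: glass slide 76 x 26 x 1.5 mm whose end (21 mm, at its +x) is orange, with a rock chip 30 x 20 x 8 mm bonded on; it lies under one of the three plungers, which one varies. Origin under the middle of the chip, so within 3 mm of that plunger's axis seen from above; x along the slide.
- slide_white: glass slide 76 x 26 x 1.5 mm whose end (21 mm, at its +x) is white, with a rock chip 30 x 20 x 8 mm bonded on; it lies under one of the three plungers, which one varies. Origin under the middle of the chip, so within 3 mm of that plunger's axis seen from above; x along the slide.
- tray: black picking tray with a white grid, 130 x 100 x 14 mm, loose; origin under its centre
- book: thick black and lime book, 160 x 230 x 34 mm, loose; origin under its centre
- glue: small amber glue bottle with a yellow cap, 32 mm dia, 85 mm high, loose; origin under its centre
- slide_box: blue slide box, 85 x 200 x 34 mm, loose; origin under its centre
- tweezers: steel tweezers lying flat, about 118 x 14 x 5 mm, loose; origin under its middle
- flask: turquoise drinking bottle, 68 mm dia, 200 mm high, loose; origin under its centre

How it is judged:
On the way:
1. the lock lever of the green-ended slide's station is swung over to free (at least 1.35 rad) with its plunger still down (((y of slide_green in the frame of jig above 0.06 m and value of joint lever_a above 1.35 rad and value of joint plunger_a below 0.004 m) or (y of slide_green in the frame of jig between -0.04 and 0.04 m and value of joint lever_b above 1.35 rad and value of joint plunger_b below 0.004 m) or (y of slide_green in the frame of jig below -0.06 m and value of joint lever_c above 1.35 rad and value of joint plunger_c below 0.004 m))), for 0.2 s.
At the end, for the whole second after the job is handed in: The fingers hold the plunger over the green-ended slide by its knob (over 5 N), still, lifted 17 to 23 mm, its lever free (over 1.35 rad); the other plungers are down (under 4 mm), their levers locked (under 0.45 rad); all slides lie still within 5 mm of where they were (((y of slide_green in the frame of jig above 0.06 m and value of joint lever_a above 1.35 rad and value of joint plunger_a between 0.017 and 0.023 m and velocity of joint plunger_a between -0.01 and 0.01 m/s and contact force between the fingers and knob_a above 5 N and value of joint each of plunger_b, plunger_c below 0.004 m and value of joint each of lever_b, lever_c below 0.45 rad) or (y of slide_green in the frame of jig between -0.04 and 0.04 m and value of joint lever_b above 1.35 rad and value of joint plunger_b between 0.017 and 0.023 m and velocity of joint plunger_b between -0.01 and 0.01 m/s and contact force between the fingers and knob_b above 5 N and value of joint each of plunger_a, plunger_c below 0.004 m and value of joint each of lever_a, lever_c below 0.45 rad) or (y of slide_green in the frame of jig below -0.06 m and value of joint lever_c above 1.35 rad and value of joint plunger_c between 0.017 and 0.023 m and velocity of joint plunger_c between -0.01 and 0.01 m/s and contact force between the fingers and knob_c above 5 N and value of joint each of plunger_a, plunger_b below 0.004 m and value of joint each of lever_a, lever_b below 0.45 rad)) and distance of each of slide_green, slide_orange, slide_white from where it was at the start of the episode below 0.005 m and linear speed of each of slide_green, slide_orange, slide_white below 0.02 m/s); the arm keeps its last pose, push and grip.
It fails at once if a plunger of another slide is lifted by more than 5 mm ((not (y of slide_green in the frame of jig above 0.06 m) and value of joint plunger_a above 0.005 m) or (not (y of slide_green in the frame of jig between -0.04 and 0.04 m) and value of joint plunger_b above 0.005 m) or (not (y of slide_green in the frame of jig below -0.06 m) and value of joint plunger_c above 0.005 m)).
It fails at once if a lock lever of another station is turned by more than about 25 degrees ((not (y of slide_green in the frame of jig above 0.06 m) and value of joint lever_a above 0.45 rad) or (not (y of slide_green in the frame of jig between -0.04 and 0.04 m) and value of joint lever_b above 0.45 rad) or (not (y of slide_green in the frame of jig below -0.06 m) and value of joint lever_c above 0.45 rad)).
It fails at once if a slide in the jig is shifted by more than 8 mm (distance of any of slide_green, slide_orange, slide_white from where it was at the start of the episode above 0.008 m).
It fails at once if another thing on the bench is pushed by more than 30 mm or knocked over (distance of any of tray, book, glue, slide_box, tweezers, flask from where it was at the start of the episode above 0.03 m or angle between any of tray, book, glue, slide_box, tweezers, flask's own z axis and vertical above 0.6 rad).
It also fails if it takes over 48 s, if anything falls off the work surface, if the arm or the gripper's body presses on something with over 40 N, if the wrist force passes 120 N, or if a joint passes its speed limit or range.

### The arm

A 6-joint arm with a two-finger parallel gripper is mounted at the origin on the work surface. World frame = base frame: x ahead of the robot, y to its left, z up, the work surface at z = 0. Lengths are in m, angles in rad, forces in N, time in s.
With the tool pointing down it reaches from about 0.275 to 0.825 m from the base axis. Payload 5.2 kg.
Tool frame: the origin (TCP) lies at the very end of the fingers, on their centre line; the grasp point (between the pads) lies 19 mm behind it; z points along the fingers, y is the line along which they close (so a half turn about z gives the same grasp; the last joint's range is limited). The gripper opens to 93 mm and grips with 3 to 60 N. Pads are 15 mm wide; open, the fingers measure 128 mm over their backs; the gripper's body (75 mm by 188 mm) begins 65 mm behind the grasp point.
Start: joints at [-1.312, 0.259, 1.535, -0, 1.348, -0.203], TCP at [0.245, -0.492, 0.219] pointing down, gripper open.
Joint ranges: [-3.14, 3.14], [-0.91, 2.08], [0.19, 2.58], [-1.22, 4.36], [0.22, 2.71], [-3.12, 3.12]. Speed limits (rad/s): [2.57, 2.57, 3.14, 3.14, 3.14, 3.14].

### API

Orientations are given as a unit quaternion [w, x, y, z].
In Python, from bench import env, cams, workorder, spotter gives the robot as it stands.
- The arm moves only by the tool move_arm, never from a script. Its argument "series" is a list of rows, each a list of 3 entries, a list of its own where there are three numbers: the opening, from -1 (shut) to 1 (fully open), then the shift along the tool's x, y, z in units of 50 mm (1.0 is 50 mm), then the turn, a rotation vector about the tool's x, y, z in units of 5 degrees (1.0 is 5 degrees). In form: [[hand, [x, y, z], [wx, wy, wz]], ...]. A call has 1 to 10 rows; each row shifts and turns the commanded pose from where the row before left it, along the tool's axes as they then stand; what a row does not reach is not made up. A row lasts 1/8 s, in which the tool goes at most 62.5 mm and 10.7 degrees, less where a joint would pass 70% of its speed; a pose out of reach is approached as far as the arm can. A call is refused whole if a number of a shift passes 1 or a number of a turn 1, either way. A call with a gripper value outside its range is refused whole. The fingers move at their own pace and stop on an object; the grip force is fixed at half the most. Time passes only in rows, so rows that do not move let the fingers close. It gives the time, the measured TCP pose, the force, the opening and the grip force at its end, in the units of the state.
- env.state(): the state, without advancing time (a new reading comes with each control period).
- cams.read_camera(name): name is "scene" or "side" or "wrist"; returns the picture (400x640x3 uint8, blue, green, red); there is no depth.
- cams.get_calibration(name): a dict with "mtx" (3x3 intrinsics, pixels), "D" ([k1, k2, p1, p2, k3] as OpenCV has them; the pictures are not rectified), "extrinsics" (4x4, takes a point from world to camera coordinates); the wrist camera has in their place "tool_from_camera" (4x4, takes a point from camera to tool coordinates, whose origin is the TCP and whose axes are the flange's). Camera axes: x right, y up, looking along -z (the intrinsics and any distortion apply to the point x, -y, -z); pixel columns grow to the right and rows downward; lengths in m; the calibration is good to about 2 mm. A picture is of the moment at which its call begins: read the wrist's pose just before it. get_calibration takes no time and is no camera call.
- workorder.job_done(): hands the job in; it is judged then, once.
Trained networks look in the newest picture that a camera, given by its name, has taken for a name from the list of things; names that differ only in an ending like _2 or _b are one class to them, and where a whole thing is asked for, a point or a joint stands for the part that bears it (a point fixed in the world has none). Each returns a list of dicts, best first, with "conf" (0 to 1); they miss things now and then, are a little off and sometimes report something else, mostly with a low value. They report only what shows in the picture. A call takes as long as a camera call.
- spotter.recognise(thing, camera): "box" ([left, top, right, bottom] in pixels, round what is visible of it).
- spotter.cut_out(thing, camera): "pixels" (400x640 bool, what is visible of it) and "box" ([left, top, right, bottom] in pixels, round what is visible of it).
- spotter.tip_of(thing, camera): "point" ([row, column] in pixels: a listed point, or the origin of a listed thing).
The state is a dict: "time": time; "q": joint angles; "qvel": joint speeds; "joint_efforts": joint torques, N m; "tool_pos": TCP position; "tool_rot": TCP orientation; "force": force on the tool from outside, world axes, zero at the start; "ft_torque": the same for the moment, N m; "opening": opening from 0.0 (shut) to 1.0 (fully open); "gripper_force": force on a finger pad.
Only numpy, scipy, OpenCV 4.12 (cv2) and the standard library are available. Lean on these libraries where they do the work, as an engineer would, in place of code of your own. Each camera call takes 0.05 s, during which the arm holds its last target. There are 200 camera calls.

## Working session

There is one attempt and no reset: what is moved stays moved. The work goes in short steps, Python scripts to look and compute and a tool call to move; the robot and the scene stay as the last step left them, time stands still between calls to the robot, and variables do not carry over. Pictures are saved under pics/ and viewed, at most 12 in all, crops included, and the job is handed in when it is done.

Besides the shell and the picture viewer there is one more tool, called after ">>>" as a command line: name --argument value ..., lists and objects as JSON in quotes. move_arm: Moves the arm, as the interface text tells. Its arguments: {"type":"object","properties":{"series":{"type":"array","items":{"type":"array"}}},"required":["series"]}

```bash
mkdir -p pics
cat > h.py <<'E'
import numpy as np, cv2
from bench import env, cams, workorder, spotter
from scipy.spatial.transform import Rotation as R
def cal(n):
    c=cams.get_calibration(n); K=np.array(c["mtx"],float); D=np.array(c["D"],float)
    if "extrinsics" in c: E=np.array(c["extrinsics"],float)
    else:
        s=env.state(); q=s["tool_rot"]; T=np.eye(4); T[:3,:3]=R.from_quat([q[1],q[2],q[3],q[0]]).as_matrix(); T[:3,3]=s["tool_pos"]
        E=np.linalg.inv(T@np.array(c["tool_from_camera"],float))
    return K,D,E
F=np.diag([1.,-1,-1])
def proj(n,P,C=None):
    K,D,E=C or cal(n); P=np.atleast_2d(P); X=(P@E[:3,:3].T+E[:3,3])@F
    return cv2.projectPoints(X,np.zeros(3),np.zeros(3),K,D)[0][:,0]
def onz(n,uv,z,C=None):
    K,D,E=C or cal(n); u=cv2.undistortPoints(np.array([[uv]],float),K,D)[0,0]
    d=E[:3,:3].T@(F@np.array([u[0],u[1],1])); o=-E[:3,:3].T@E[:3,3]
    return o+d*(z-o[2])/d[2]
E
python3 - <<'E'
from h import *
for n in ("scene","side"):
    im=cams.read_camera(n); cv2.imwrite(f"pics/{n}0.png",im)
    C=cal(n)
    print(n,"cam at",(-C[2][:3,:3].T@C[2][:3,3]).round(3))
    for t,z in (("knob_a",.157),("lever_a_grip",.15),("slide_green",.03),("slide_orange",.03),("slide_white",.03),("jig",0)):
        for d in spotter.tip_of(t,n)[:3]:
            r,c=d["point"]; print(t,round(d["conf"],2),int(c),int(r),onz(n,(c,r),z,C).round(4))
print(env.state())
E
```

```text
scene cam at [1.733 0.016 0.957]
knob_a 0.7 288 176 [ 0.5413 -0.0766  0.157 ]
knob_a 0.68 324 176 [0.5455 0.0361 0.157 ]
knob_a 0.59 256 182 [ 0.57   -0.1729  0.157 ]
lever_a_grip 0.64 316 160 [0.4371 0.012  0.15  ]
slide_green 0.61 291 211 [ 0.5588 -0.0728  0.03  ]
slide_orange 0.66 321 205 [0.525  0.0255 0.03  ]
slide_white 0.41 262 214 [ 0.5709 -0.1667  0.03  ]
jig 0.81 292 218 [ 0.554  -0.0697  0.    ]
jig 0.37 260 268 [ 0.7826 -0.1546  0.    ]
side cam at [0.216 1.459 0.922]
knob_a 0.63 344 201 [0.5315 0.0147 0.157 ]
knob_a 0.48 345 177 [ 0.5686 -0.1775  0.157 ]
knob_a 0.46 345 186 [ 0.5558 -0.1028  0.157 ]
lever_a_grip 0.74 370 179 [ 0.4792 -0.1968  0.15  ]
lever_a_grip 0.72 372 206 [0.4341 0.0204 0.15  ]
slide_green 0.39 342 215 [ 0.5683 -0.1119  0.03  ]
slide_orange 0.67 293 208 [ 0.7701 -0.1309  0.03  ]
slide_orange 0.44 343 236 [0.5333 0.0315 0.03  ]
slide_white 0.4 342 209 [ 0.5777 -0.1587  0.03  ]
jig 0.73 344 232 [ 0.5466 -0.0447  0.    ]
{'time': 0.7, 'q': array([-1.31181951e+00,  2.58590872e-01,  1.53498595e+00,  4.34220075e-05,
        1.34799723e+00, -2.02771940e-01]), 'qvel': array([ 1.25534573e-03, -2.33795710e-03,  3.46125107e-05,  9.34743672e-04,
       -2.19611278e-03,  9.68338073e-05]), 'joint_efforts': array([ 3.64933085e-04, -4.37046826e+01, -2.84259224e+01,  7.19063915e-02,
        3.11030529e-02, -8.78414789e-05]), 'tool_pos': array([ 0.24508609, -0.49239232,  0.21866331]), 'tool_rot': array([8.70449979e-06, 9.73467782e-01, 2.28824119e-01, 2.14274588e-05]), 'force': array([-0.34299737,  0.55698403, -0.70559303]), 'ft_torque': array([0.03070424, 0.0100734 , 0.04601655]), 'gripper_force': 0.0, 'opening': 1.002068284417759}
```

Run:
```python
import cv2
a=cv2.imread("pics/scene0.png")[120:300,180:440]; b=cv2.imread("pics/side0.png")[130:290,230:490]
a=cv2.resize(a,None,fx=3,fy=3,interpolation=2); b=cv2.resize(b,None,fx=3,fy=3,interpolation=2)
cv2.imwrite("pics/c1.png",a);cv2.imwrite("pics/c2.png",b)
```

```text
(no output)
```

View pics/c1.png

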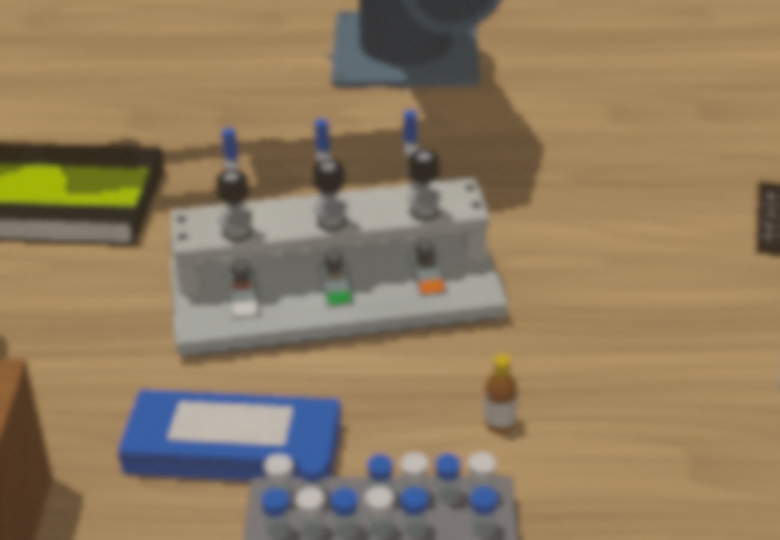

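View pics/c2.png

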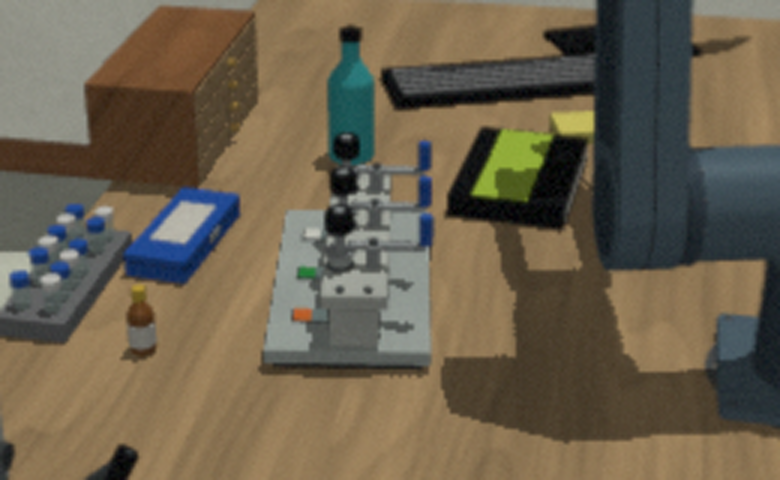

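View pics/scene0.png

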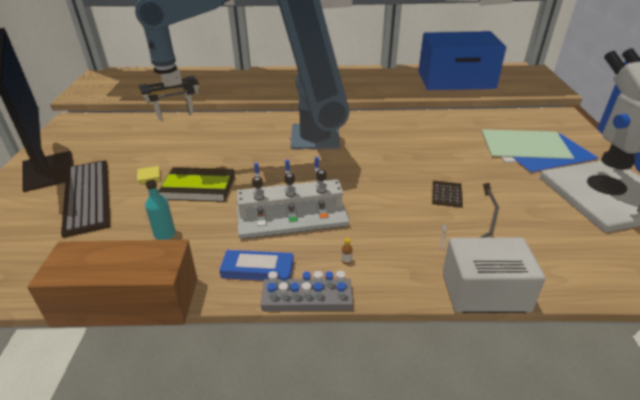

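The scene crop shows three stations. The green end sits in the middle (crop px ~338,298), with white on the robot's right and orange on its left, so the station is b. The side crop agrees: orange is nearest and green is in the middle. The levers are at their locked positions, pointing to the robot. I'm rising and moving over the jig for a close look.

>>> move_arm --series '[[1, [0, 0, -1], [0, 0, 0]], [1, [0, 0, -1], [0, 0, 0]], [1, [0.92, -0.69, 0], [0, 0, 0]], [1, [0.92, -0.69, 0], [0, 0, 0]], [1, [0.92, -0.69, 0], [0, 0, 0]], [1, [0.92, -0.69, 0], [0, 0, 0]], [1, [0.92, -0.69, 0], [0, 0, 0]], [1, [0.92, -0.69, 0], [0, 0, 0]], [1, [0.92, -0.69, 0], [0, 0, 0]], [1, [0.92, -0.69, 0], [0, 0, 0]]]'

```text
time: 1.95
tool_pos: [0.4521, -0.0796, 0.319]
tool_rot: [0.0, 0.973, 0.229, 0.0]
force: [0.2, -1.1, -0.7]
opening: 1.002
gripper_force: 0.0
```

>>> move_arm --series '[[0.2, [0, 0, 0], [0, 0, 1]], [0.2, [0, 0, 0], [0, 0, 1]], [0.2, [0, 0, 0], [0, 0, 1]], [0.2, [0, 0, 0], [0, 0, 0.7]], [0.2, [0, 0, 0], [0, 0, 0]]]'

```text
time: 2.58
tool_pos: [0.4515, -0.0813, 0.3187]
tool_rot: [0.0, 0.998, 0.07, 0.0]
force: [-0.9, 0.4, 0.9]
opening: 0.606
gripper_force: 0.0
```

Run:
```python
from h import *
s=env.state(); print(s["time"],s["tool_pos"],s["q"].round(2)); C=cal("wrist")
cv2.imwrite("pics/w1.png",cams.read_camera("wrist"))
for t,z in (("knob_b",.157),("lever_b_grip",.15),("slide_green",.03),("jig",0)):
    for d in spotter.tip_of(t,"wrist")[:4]:
        r,c=d["point"]; print(t,round(d["conf"],2),int(c),int(r),onz("wrist",(c,r),z,C).round(4))
```

```text
2.575 [ 0.45153762 -0.08127888  0.31872897] [-0.42  0.04  1.56  0.    1.55  1.01]
knob_b 0.73 214 75 [0.5322 0.0197 0.157 ]
knob_b 0.7 323 68 [ 0.5509 -0.076   0.157 ]
knob_b 0.63 436 68 [ 0.5664 -0.1761  0.157 ]
lever_b_grip 0.72 321 176 [ 0.4511 -0.0895  0.15  ]
jig 0.92 318 76 [ 0.5498 -0.0735  0.    ]
```

View pics/w1.png

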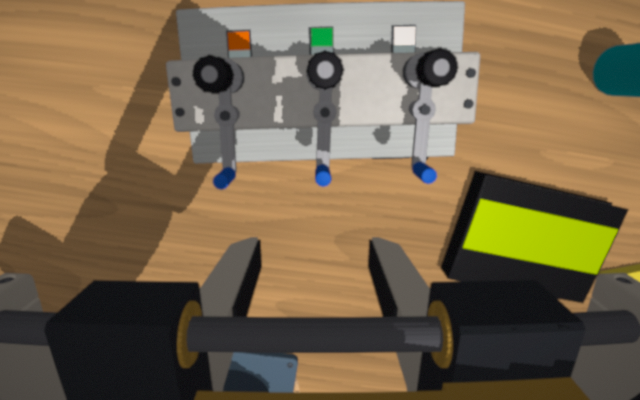

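The wrist view confirms it: green is at the middle (321,37), knob b at (324,68) and its blue grip at (322,176), with the lever locked. Next I'll refine the grip centres from the blue blobs.

```bash
cat > m.py <<'E'
from h import *
def look(f):
    s=env.state(); C=cal("wrist"); im=cams.read_camera("wrist"); cv2.imwrite(f,im)
    hsv=cv2.cvtColor(im,cv2.COLOR_BGR2HSV)
    m=cv2.inRange(hsv,(105,150,60),(125,255,255))
    n,l,st,ce=cv2.connectedComponentsWithStats(m)
    for i in range(1,n):
        if st[i,4]>60: print("blue",st[i].tolist(),onz("wrist",ce[i],.146,C).round(4))
    for d in spotter.tip_of("knob_b","wrist")[:3]:
        r,c=d["point"]; print("knob",round(d["conf"],2),int(c),int(r),onz("wrist",(c,r),.157,C).round(4))
    print(s["time"],s["tool_pos"].round(4),s["q"].round(2)); return im,C
E
python3 - <<'E'
from m import *
im,C=look("pics/w2.png")
c0=np.array([.5498,-.077]); y=.173
P=lambda a,b,z:np.r_[c0+np.array([np.cos(y)*a-np.sin(y)*b,np.sin(y)*a+np.cos(y)*b]),z]
for k in(.1,0,-.1):
    print(k,proj("wrist",[P(0,k,.170),P(-.038,k,.128),P(-.098,k,.164),P(-.098,k,.146),P(.1,k,.03)],C).round(0).tolist(),P(-.098,k,.15).round(4))
for d in ((-.056,.168),(-.056,-.168),(.02,.168),(.02,-.168)): print(proj("wrist",P(*d,.098),C).round().tolist())
E
```

```text
blue [414, 163, 22, 20, 285] [ 0.469  -0.1907  0.146 ]
blue [316, 165, 14, 21, 232] [ 0.4518 -0.09    0.146 ]
blue [214, 168, 20, 20, 260] [0.4356 0.0074 0.146 ]
knob 0.96 431 68 [ 0.5655 -0.1725  0.157 ]
knob 0.77 212 71 [0.5354 0.0217 0.157 ]
knob 0.65 323 68 [ 0.5513 -0.0766  0.157 ]
2.825 [ 0.4515 -0.0814  0.3187] [-0.42  0.04  1.56  0.    1.55  1.01]
0.1 [[209.0, 74.0], [225.0, 115.0], [222.0, 182.0], [227.0, 178.0], [234.0, -8.0]] [0.436  0.0046 0.15  ]
0 [[325.0, 69.0], [324.0, 112.0], [327.0, 179.0], [326.0, 174.0], [319.0, -12.0]] [ 0.4533 -0.0939  0.15  ]
-0.1 [[440.0, 66.0], [424.0, 109.0], [432.0, 175.0], [426.0, 171.0], [403.0, -14.0]] [ 0.4705 -0.1924  0.15  ]
[[173.0, 133.0]]
[[476.0, 123.0]]
[[163.0, 61.0]]
[[481.0, 50.0]]
```

>>> move_arm --series '[[0, [0, 0.19, 0.6], [0, 0, -0.3]], [0, [0, 0, 0.6], [0, 0, 0]], [0, [0, 0, 0.6], [0, 0, 0]], [0, [0, 0, 0.5], [0, 0, 0]], [0, [0, 0, 0], [0, 0, 0]]]'

```text
time: 3.55
tool_pos: [0.4516, -0.0902, 0.2021]
tool_rot: [-0.001, 0.997, 0.083, -0.002]
force: [-0.7, -0.1, 0.3]
opening: 0.498
gripper_force: 0.0
```

Run:
```python
from m import *
im,C=look("pics/w3.png")
s=env.state(); p=s["tool_pos"]
print(proj("wrist",[np.r_[p[:2],p[2]],np.r_[p[:2],.164],[.4525,-.091,.164]],C).round())
```

```text
blue [445, 195, 38, 36, 818] [ 0.4688 -0.1911  0.146 ]
blue [149, 196, 39, 36, 830] [0.4352 0.0082 0.146 ]
blue [302, 196, 23, 35, 639] [ 0.4518 -0.0899  0.146 ]
knob 0.84 491 60 [ 0.5649 -0.1756  0.157 ]
knob 0.82 317 56 [ 0.5497 -0.0762  0.157 ]
knob 0.76 145 57 [0.534  0.0219 0.157 ]
3.55 [ 0.4516 -0.0902  0.2021] [-0.44  0.11  1.76  0.    1.27  0.97]
[[315. 250.]
 [315. 221.]
 [315. 222.]]
```

View pics/w3.png

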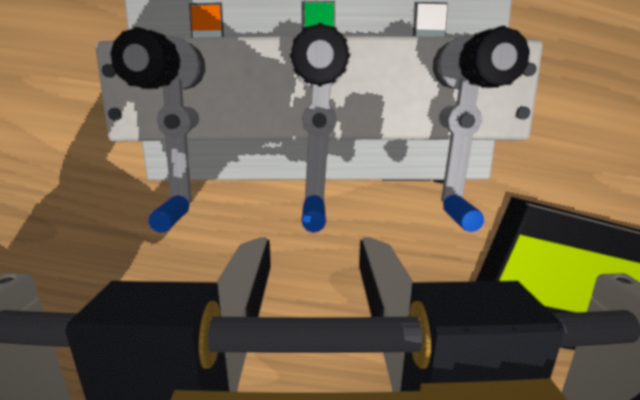

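The grip is centred between the fingers (px 313 against tool 315). I'm lowering and caging it.

>>> move_arm --series '[[0, [0, 0, 0.64], [0, 0, 0]], [0, [0, 0, 0.64], [0, 0, 0]], [-0.55, [0, 0, 0], [0, 0, 0]], [-0.55, [0, 0, 0], [0, 0, 0]], [-0.55, [0, 0, 0], [0, 0, 0]], [-0.55, [0, 0, 0], [0, 0, 0]]]'

```text
time: 4.4
tool_pos: [0.4535, -0.0911, 0.1407]
tool_rot: [0.001, 0.997, 0.082, 0.001]
force: [0.4, -0.6, 0.7]
opening: 0.229
gripper_force: 0.0
```

>>> move_arm --series '[[-0.55, [0.005, -0.105, 0], [0, 0, 1]], [-0.55, [0.005, -0.105, 0], [0, 0, 1]], [-0.55, [0.005, -0.105, 0], [0, 0, 1]], [-0.55, [0.005, -0.105, 0], [0, 0, 1]], [-0.55, [0, 0, 0], [0, 0, 0]]]'

```text
time: 5.03
tool_pos: [0.4535, -0.0698, 0.1402]
tool_rot: [0.0, 0.996, -0.091, 0.0]
force: [0.1, 0.1, -0.3]
opening: 0.228
gripper_force: 0.0
```

>>> move_arm --series '[[-0.55, [0.005, -0.105, 0], [0, 0, 1]], [-0.55, [0.005, -0.105, 0], [0, 0, 1]], [-0.55, [0.005, -0.105, 0], [0, 0, 1]], [-0.55, [0.005, -0.105, 0], [0, 0, 1]], [-0.55, [0.005, -0.105, 0], [0, 0, 1]], [-0.55, [0.005, -0.105, 0], [0, 0, 1]], [-0.55, [0.005, -0.105, 0], [0, 0, 1]], [-0.55, [0, 0, 0], [0, 0, 0]]]'

```text
time: 6.02
tool_pos: [0.4704, -0.0379, 0.1398]
tool_rot: [-0.0, 0.923, -0.386, 0.0]
force: [-0.3, -0.9, -1.1]
opening: 0.225
gripper_force: 0.0
```

Run:
```python
from m import *
im,C=look("pics/w4.png"); print(env.state()["force"].round(1))
```

```text
blue [519, 8, 83, 46, 2611] [ 0.4682 -0.1922  0.146 ]
blue [304, 229, 33, 56, 1450] [ 0.4678 -0.0409  0.146 ]
blue [284, 353, 28, 29, 720] [0.4276 0.0169 0.146 ]
knob 0.96 132 262 [0.5336 0.021  0.157 ]
knob 0.81 243 84 [ 0.5489 -0.078   0.157 ]
6.025 [ 0.4704 -0.0379  0.1398] [-0.32  0.19  1.83  0.    1.12  2.05]
[0.4 0.3 1. ]
```

View pics/w4.png

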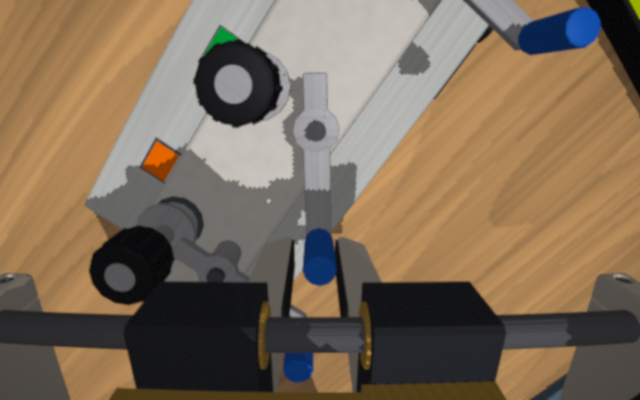

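The lever is about 60° over and tracking well between the fingers, with the other levers untouched. I'll finish the swing with a slight press on the stop.

>>> move_arm --series '[[-0.55, [0.005, -0.105, 0], [0, 0, 1]], [-0.55, [0.005, -0.105, 0], [0, 0, 1]], [-0.55, [0.005, -0.105, 0], [0, 0, 1]], [-0.55, [0.005, -0.105, 0], [0, 0, 1]], [-0.55, [0.005, -0.105, 0], [0, 0, 1]], [-0.55, [0.005, -0.105, 0], [0, 0, 1]], [-0.55, [0.005, -0.105, 0], [0, 0, 1]], [-0.55, [0, 0, 0], [0, 0, 0]]]'

```text
time: 7.12
tool_pos: [0.5027, -0.0216, 0.1396]
tool_rot: [-0.0, 0.764, -0.645, -0.0]
force: [0.6, -0.0, -0.5]
opening: 0.225
gripper_force: 0.0
```

>>> move_arm --series '[[-0.55, [0, -0.05, 0], [0, 0, 0]], [-0.55, [0, -0.04, 0], [0, 0, 0]], [-0.55, [0, 0, 0], [0, 0, 0]]]'

```text
time: 7.5
tool_pos: [0.506, -0.0208, 0.1394]
tool_rot: [0.001, 0.763, -0.646, -0.001]
force: [-4.7, -0.8, 3.0]
opening: 0.223
gripper_force: 2.5
```

Run:
```python
from m import *
im,C=look("pics/w5.png"); print(env.state()["force"].round(1))
```

```text
blue [0, 0, 50, 96, 4167] [ 0.6508 -0.102   0.146 ]
blue [305, 229, 33, 57, 1515] [ 0.5018 -0.0225  0.146 ]
knob 0.74 271 112 [ 0.5342 -0.0905  0.157 ]
knob 0.62 229 138 [ 0.5504 -0.0769  0.157 ]
7.5 [ 0.506  -0.0208  0.1394] [-0.26  0.25  1.75 -0.    1.14  2.71]
[-6.1 -0.2  2.4]
```

View pics/w5.png

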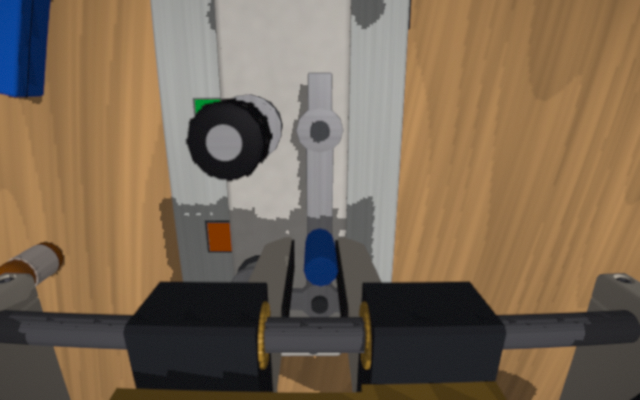

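The lever is at the free stop: it reads 90°, with a 6 N reaction. I'm backing off, rising, and moving over knob b.

>>> move_arm --series '[[-0.45, [0, 0.08, 0], [0, 0, 0]], [-0.45, [0, 0, -0.5], [0, 0, 0]], [-0.45, [0, 0, -0.5], [0, 0, 0]], [-0.3, [0, 0, -0.3], [0, 0, 0]], [0.1, [0.4, -0.25, 0], [0, 0, -1]]]'

```text
time: 8.22
tool_pos: [0.5194, -0.0388, 0.2064]
tool_rot: [-0.001, 0.792, -0.611, 0.001]
force: [-0.5, 0.2, -0.6]
opening: 0.409
gripper_force: 0.0
```

>>> move_arm --series '[[0.1, [0, 0, 0], [0, 0, -1]], [0.1, [0, 0, 0], [0, 0, -1]], [0.1, [0, 0, 0], [0, 0, -1]], [0.1, [0, 0, 0], [0, 0, -1]], [0.1, [0, 0, 0], [0, 0, -1]], [0.1, [0, 0, 0], [0, 0, -1]], [0.1, [0, 0, 0], [0, 0, -1]], [0.1, [0, 0, 0], [0, 0, -1]], [0.1, [0, 0, 0], [0, 0, -1]]]'

```text
time: 9.35
tool_pos: [0.519, -0.0393, 0.2045]
tool_rot: [-0.0, 0.965, -0.262, 0.0]
force: [0.9, -0.2, -0.2]
opening: 0.552
gripper_force: 0.0
```

>>> move_arm --series '[[0.1, [0, 0, 0], [0, 0, -1]], [0.1, [0, 0, 0], [0, 0, -1]], [0.1, [0, 0, 0], [0, 0, -1]], [0.1, [0, 0, 0], [0, 0, -1]], [0.1, [0, 0, 0], [0, 0, -1]], [0.1, [0, 0, 0], [0, 0, -1]], [0.1, [0, 0, 0], [0, 0, -1]], [0.1, [0, 0, 0], [0, 0, -1]], [0.1, [0, 0, 0], [0, 0, 0]]]'

```text
time: 10.48
tool_pos: [0.5189, -0.0392, 0.2045]
tool_rot: [0.0, 0.997, 0.082, 0.0]
force: [-0.3, -0.0, -0.3]
opening: 0.552
gripper_force: 0.0
```

Run:
```python
from m import *
im,C=look("pics/w6.png"); s=env.state(); print(s["tool_rot"].round(3))
y=2*np.arctan2(s["tool_rot"][2],s["tool_rot"][1]); d=np.array([.5497,-.0768])-s["tool_pos"][:2]
print("yaw",y,"tool dx dy",d@[np.cos(y),np.sin(y)],d@[np.sin(y),-np.cos(y)])
```

```text
blue [276, 215, 24, 37, 656] [ 0.5007 -0.0244  0.146 ]
knob 0.85 531 180 [ 0.5676 -0.1747  0.157 ]
knob 0.82 377 182 [ 0.5497 -0.075   0.157 ]
knob 0.62 221 182 [0.5331 0.0222 0.157 ]
10.475 [ 0.5189 -0.0392  0.2045] [-0.29  0.22  1.63  0.    1.3   1.12]
[-0.     0.997  0.082  0.   ]
yaw 0.1633683662375407 tool dx dy 0.024340122254237175 0.04210486832279998
```

View pics/w6.png

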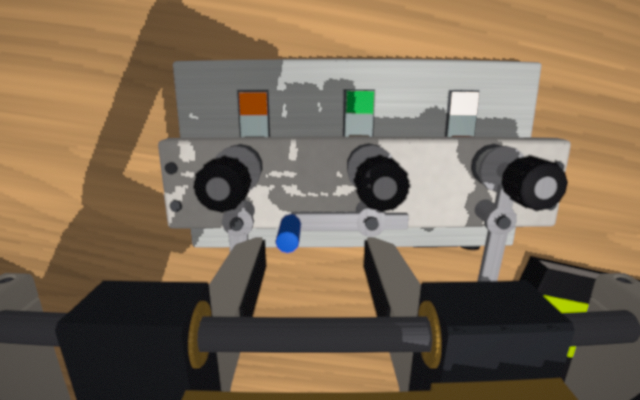

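Lever b stays free, with its grip at (288,235), and knob b is at (382,183). I'm moving over it and looking once before descending.

>>> move_arm --series '[[0.1, [0.25, 0.42, 0], [0, 0, 0]], [0.1, [0.24, 0.41, 0], [0, 0, 0]], [0.1, [0, 0, 0], [0, 0, 0]]]'

```text
time: 10.95
tool_pos: [0.5505, -0.0772, 0.2043]
tool_rot: [0.0, 0.997, 0.081, 0.0]
force: [-0.2, 0.1, -1.1]
opening: 0.552
gripper_force: 0.0
```

Run:
```python
from m import *
im,C=look("pics/w7.png"); s=env.state(); p=s["tool_pos"]
print(proj("wrist",[np.r_[p[:2],.170],p],C).round())
```

```text
blue [473, 0, 76, 18, 804] [ 0.6998 -0.1771  0.146 ]
knob 0.98 162 222 [0.531  0.0215 0.157 ]
knob 0.78 461 217 [ 0.567  -0.1733  0.157 ]
knob 0.67 309 216 [ 0.5511 -0.0745  0.157 ]
10.95 [ 0.5505 -0.0772  0.2043] [-0.34  0.28  1.54 -0.    1.32  1.07]
[[311. 227.]
 [310. 252.]]
```

View pics/w7.png

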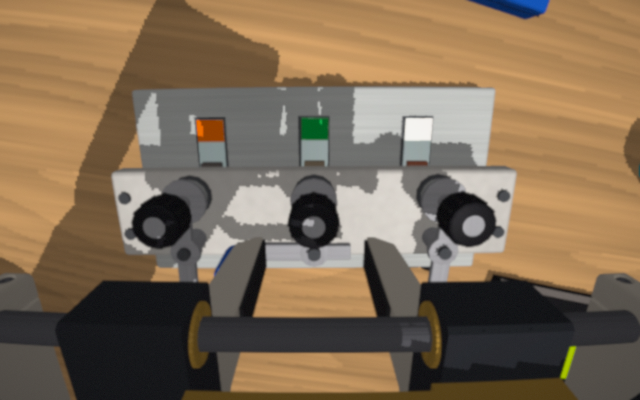

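Knob b's top is at (313,226) and the tool axis projects to (311,227), so it's aligned. I'm descending and gripping.

>>> move_arm --series '[[0.1, [0, 0, 0.5], [0, 0, 0]], [0.1, [0, 0, 0.5], [0, 0, 0]], [0.1, [0, 0, 0.3], [0, 0, 0]], [0.1, [0, 0, 0], [0, 0, 0]], [-1, [0, 0, 0], [0, 0, 0]], [-1, [0, 0, 0], [0, 0, 0]], [-1, [0, 0, 0], [0, 0, 0]], [-1, [0, 0, 0], [0, 0, 0]]]'

```text
time: 12.05
tool_pos: [0.5504, -0.0765, 0.1406]
tool_rot: [0.001, 0.997, 0.082, 0.001]
force: [-0.3, -0.7, 4.5]
opening: 0.34
gripper_force: 30.0
```

>>> move_arm --series '[[-1, [0, 0, -0.1], [0, 0, 0]], [-1, [0, 0, -0.1], [0, 0, 0]], [-1, [0, 0, -0.1], [0, 0, 0]], [-1, [0, 0, -0.1], [0, 0, 0]], [-1, [0, 0, 0], [0, 0, 0]], [-1, [0, 0, 0], [0, 0, 0]]]'

```text
time: 12.8
tool_pos: [0.5503, -0.0765, 0.1583]
tool_rot: [0.0, 0.997, 0.082, 0.0]
force: [5.6, -2.8, -10.1]
opening: 0.34
gripper_force: 30.0
```

Run:
```python
from m import *
look("pics/w8.png"); s=env.state(); print(s["force"].round(1),s["opening"],s["gripper_force"])
for n in ("side","scene"):
    im=cams.read_camera(n); cv2.imwrite(f"pics/{n}8.png",im)
    print(n,proj(n,[[.5502,-.0766,.114],[.5502,-.0766,.177]]).round())
a=cv2.resize(cv2.imread("pics/scene8.png")[140:230,220:370],None,fx=5,fy=5,interpolation=2); cv2.imwrite("pics/c8.png",a)
```

```text
blue [532, 0, 49, 9, 252] [ 0.6911 -0.1718  0.146 ]
blue [212, 276, 18, 7, 83] [ 0.5168 -0.0275  0.146 ]
knob 0.91 311 263 [ 0.5417 -0.077   0.157 ]
knob 0.88 497 247 [ 0.5669 -0.1738  0.157 ]
knob 0.77 130 249 [0.5336 0.0201 0.157 ]
12.8 [ 0.5503 -0.0765  0.1583] [-0.34  0.32  1.61 -0.    1.22  1.07]
[  6.1  -3.  -10.4] 0.3380424451727079 29.99801516532898
side [[345. 200.]
 [345. 185.]]
scene [[289. 189.]
 [288. 173.]]
```

View pics/c8.png

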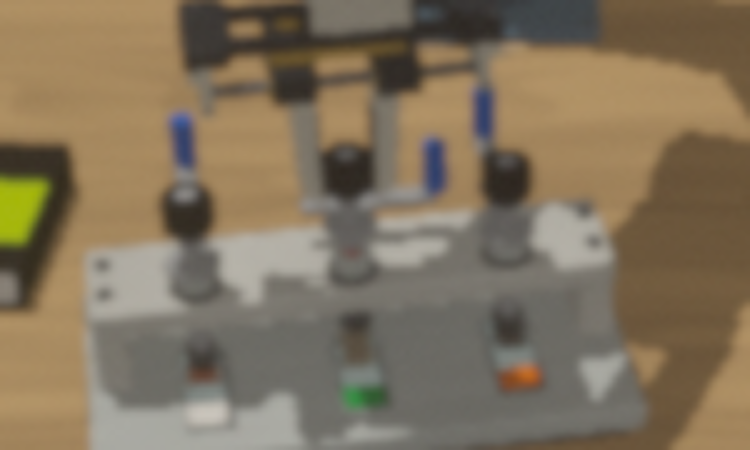

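The lift so far is 17.7 mm because the arm sags slightly under the spring load. The red ring is showing at the barrel's top, at about (350,250) in the crop, and the neighbours are untouched. I'll raise it another 2.5 mm.

>>> move_arm --series '[[-1, [0, 0, -0.05], [0, 0, 0]], [-1, [0, 0, 0], [0, 0, 0]], [-1, [0, 0, 0], [0, 0, 0]], [-1, [0, 0, 0], [0, 0, 0]], [-1, [0, 0, 0], [0, 0, 0]]]'

```text
time: 13.62
tool_pos: [0.5503, -0.0765, 0.1607]
tool_rot: [0.0, 0.997, 0.082, 0.0]
force: [5.4, -3.3, -10.0]
opening: 0.34
gripper_force: 30.0
```

Run:
```python
from m import *
C=cal("scene"); c=[]
for n in ("scene0","scene8"): pass
for k in range(3): im=cams.read_camera("scene"); c.append(im.astype(float))
im=np.mean(c,0).astype(np.uint8); cv2.imwrite("pics/scene9.png",im)
s=env.state(); print(s["time"],s["tool_pos"].round(4),s["force"].round(1),s["gripper_force"])
# knob's top edge by cut_out vs. expected for lifts
for d in spotter.tip_of("knob_b","scene")[:3]: print("scene",d["conf"],np.round(d["point"],1))
for L in (0,.017,.02,.023): print(L,proj("scene",[[.5502,-.0766,.157+L]],C).round(1))
cv2.imwrite("pics/c9.png",cv2.resize(im[155:205,260:320],None,fx=10,fy=10,interpolation=2))
```

```text
13.775 [ 0.5503 -0.0765  0.1606] [  5.4  -2.8 -11.3] 29.997906982898712
scene 0.7 [169.9 288.3]
scene 0.58 [173.9 322.9]
scene 0.56 [181.2 255.8]
0 [[288.5 178.1]]
0.017 [[288.2 173.5]]
0.02 [[288.2 172.7]]
0.023 [[288.1 171.9]]
```

View pics/c9.png

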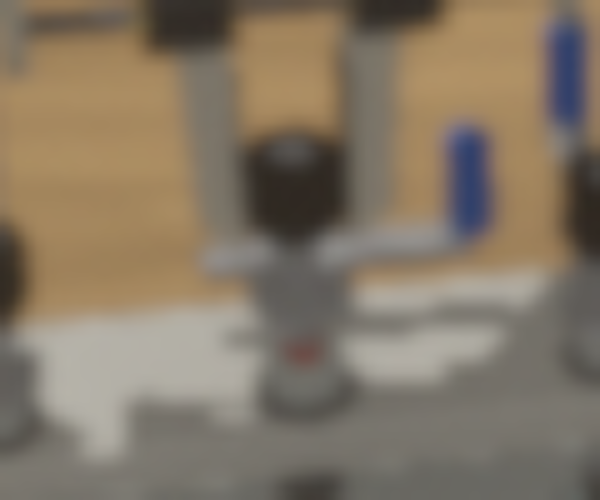

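The red ring is fully visible just above the barrel, at about (303,352) in the crop. The TCP lift is 20 mm and steady, with an 11 N spring load and a 30 N grip. Handing in.

```bash
python3 -c "
from bench import workorder
print(workorder.job_done())"
```

```text
the job is handed in; nothing more can be done
None
```

The job is handed in, with no verdict returned: the green slide was at the middle station (b), its lever is at the free stop, and the gripper is holding that plunger steady about 20 mm up with the red ring just clear of the barrel; the last camera views showed the other two stations and their slides undisturbed.

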